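Put the spice jar back and latch the rack's gate

ROBOT

A 6-joint arm with a two-finger parallel gripper is mounted at the origin on a cart in front of the work surface, level with it; the furniture and walls round the work are solid. World frame = base frame: x ahead of the robot, y to its left, z up, the work surface at z = 0. Lengths are in mm, angles in rad, forces in N, time in s.
With the tool pointing down it reaches from about 300 to 775 mm from the base axis. Payload 14.6 kg.
Tool frame: the origin (TCP) lies on the mounting face of the last link; the fingertips stand 199 mm ahead of it and the grasp point (between the pads) lies 180 mm ahead of it; z points along the fingers, y is the line along which they close (so a half turn about z gives the same grasp; the last joint's range is limited). The gripper opens to 94 mm and grips with 3 to 60 N. Pads are 16 mm wide; open, the fingers measure 119 mm over their backs; the gripper's body (75 mm by 177 mm) begins 78 mm behind the grasp point.
Start: joints at [1.102, 0.3, 1.521, -0, 1.321, -0.067], TCP at [215.089, 506.189, 404.646] pointing down, gripper open.
Joint ranges: [-3.03, 3.03], [-0.79, 2.21], [0.23, 2.52], [-1.04, 4.18], [0, 3.07], [-2.55, 2.55]. Speed limits (rad/s): [2.22, 2.22, 2.57, 3.14, 3.14, 3.14].

INTERFACE

Orientations are given as [roll, pitch, yaw] about the fixed x, y, z axes, in that order (R = Rz(yaw) Ry(pitch) Rx(roll)).
In Python, from cell import manip gives the robot as it stands. The module is installed in compiled form; this text tells all that it offers.
- The arm moves only by the shell command python3 -m creep 'ROWS' [FORCE]. ROWS is a JSON object of lists of equal length, an entry for each row: "slide": the shift along the world's x, y, z in cm, a list of three; "turn": the turn about the world's z in rad; "claw": the opening, from 0 (shut) to 1 (fully open). A call has 1 to 8 rows; each row shifts and turns the commanded pose from where the row before left it; what a row does not reach is not made up. A row lasts 1/8 s, in which the tool goes at most 62.5 mm and 10.7 degrees, less where a joint would pass 70% of its speed; a pose out of reach is approached as far as the arm can. A call with a gripper value outside its range is refused whole. The fingers move at their own pace and stop on an object; FORCE is the grip in N (left out, the last holds). Time passes only in rows, so rows that do not move let the fingers close. It gives the time, the measured TCP pose, the force, the opening and the grip force at its end, in the units of the state.
- manip.read_state(): the state, without advancing time (a new reading comes with each control period).
- manip.camera(name): name is "scene" or "top" or "wrist"; returns (picture, depth): 400x640x3 uint8, red, green, blue; 400x640 float32, mm along the optical axis (not along the pixel's ray), 0 where there is no reading.
- manip.calibration(name): a dict with "intrinsics" (3x3 intrinsics, pixels), "k1" (the pictures are not rectified: a ray, as slopes to the right and down, at radius r is drawn at 1 + k1 r^2 times it, then the intrinsics apply), "pose" (4x4, takes a point from camera to world coordinates). Camera axes: x right, y up, looking along -z (the intrinsics and any distortion apply to the point x, -y, -z); pixel columns grow to the right and rows downward; lengths in mm; the calibration is good to about 2 mm. A picture is of the moment at which its call begins: read the wrist's pose just before it. calibration takes no time and is no camera call; for the wrist camera it gives the pose at the moment of the call.
- manip.sign_off(): hands the job in; it is judged then, once.
Trained networks look in the newest picture that a camera, given by its name, has taken for a name from the list of things; names that differ only in an ending like _2 or _b are one class to them, and where a whole thing is asked for, a point or a joint stands for the part that bears it (a point fixed in the world has none). Each returns a list of dicts, best first, with "score" (0 to 1); they miss things now and then, are a little off and sometimes report something else, mostly with a low value. They report only what shows in the picture. A call takes as long as a camera call. They do not tell look-alikes from the thing itself.
- manip.cut_out(query, camera): "mask" (400x640 bool, what is visible of it) and "position" ([column, row] in pixels, amid what is visible of it).
The state is a dict: "clock": time; "joints": joint angles; "qd": joint speeds; "effort": joint torques, N m; "eef_pos": TCP position; "eef_rot": TCP orientation; "wrist_force": force on the tool from outside, world axes, zero at the start; "moment": the same for the moment, N m; "finger_gap": finger opening in mm; "finger_force": force on a finger pad.
Only numpy, scipy, OpenCV 4.12 (cv2) and the standard library are available. Lean on these libraries where they do the work, as an engineer would, in place of code of your own. Each camera call takes 0.05 s, during which the arm holds its last target. There are 200 camera calls.

TASK

Stand the spice jar that is out on the worktop upright in the empty bay of the wooden spice rack and let go of it. Then swing the rack's gate shut and press it home, no harder than it takes and without slamming, until its sprung latch snaps in behind the strike, so that it stays shut when you let go. Leave the other jars and things where they are.

Things in the scene. Friction and masses are not known exactly. Their poses are not given: they have to be found in the camera images.
- spice_jar: the spice jar that is out on the worktop: glass with a green cap, 46 mm across, 106 mm tall (the cap is the top 20 mm), about 0.11 kg; origin at the centre of its underside, z up
- rack: low wooden spice rack, screwed down, open at the top, three bays side by side: 90 mm deep, 238 mm wide, walls 60 mm high, front corner posts 92 and 100 mm high. Origin on the worktop under its middle; z up; its front looks along its own -x, the gate's hinge is at its +y end, the latch at its -y end. Floor 8 mm thick; bays 67 mm wide, about 80 mm deep, dividers 40 mm high
- free_bay (a point): centre of the floor of the empty bay (the one at the latch end), 8 mm above the worktop; axes as the rack's. A small buffer bracket stands in the bay's front corner, 35 mm ahead of this point
- gate (a joint): gate's angle, rad: 0 is parallel to the rack's front, larger is farther open (clockwise seen from above). The hinge turns easily. The bolt's bevelled nose meets the strike bar somewhere between 0.075 and 0.175; pushed a further 13 mm at the free edge it clears the bar and snaps out behind it. Latched, it rests between 0.01 and 0.115, by the strike; unlatched, the bolt drives it back out
- gate_push (a point): point on the gate's outer face, 174 mm from the hinge axis, 70 mm above the worktop, on a flat upright rail 30 mm wide; axes turn with the gate: own -x out of the outer face (the side to push), own -y to the free edge. A push here square to the face takes 8 to 10 N to drive the bolt over the bar; after the snap the force drops, then rises steeply. Never press it with over 20 N
- gate_hinge (a point): foot of the gate's upright hinge axis, at worktop height, in the middle of the gate's thickness; axes turn with the gate
- gate_panel: the gate's wooden frame and panel: 18 mm thick, from 10 to 91 mm above the worktop, reaching 191 mm from the hinge axis. The strike it latches to can be set over 20 mm; its setting differs each time and is not measured, so the shut position is known only by feel: just behind it come a stiff rubber buffer (4 N/mm, 2 mm) and then a solid stop
- latch_bolt (a joint): how far the steel spring bolt is pushed back into the gate, m: 0 fully out (it stands 19 mm out of the gate's free edge), 0.012 fully in. Sprung outwards with 4 N at rest, 6 N when pushed back; its nose is bevelled on the inner side. It reads near 0 before it meets the strike bar, rises as it rides over, and drops back to 0 when it snaps in
- rack_jar_left: glass spice jar with a green cap (46 mm across, 106 mm tall) standing in the rack's hinge-side bay; origin at the centre of its underside
- rack_jar_middle: glass spice jar with a green cap (46 mm across, 106 mm tall) standing in the rack's middle bay; origin at the centre of its underside
- beaker: white stoneware beaker with a grey foot, 67 mm across, 96 mm tall, on the worktop; origin at the centre of its underside
- drink_can: drink can, 53 mm across, 134 mm tall, on the worktop; origin at the centre of its underside
- garlic: garlic bulb, 60 mm across, 59 mm tall, on the worktop; origin at its underside
- mandarin: mandarin, 55 mm across, on the worktop; origin at its underside
- candle: tea light, 38 mm across, 15 mm tall, on the worktop; origin at its underside
Not all that is in view belongs to the job. What is shaped like the spice_jar but blue is not meant.

How it is judged:
By the outcome, as a careful person would: the job done as asked, in the order asked, and still so for the second after the job is handed in, with the robot touching nothing.
It also fails if it takes over 58 s, if anything falls off the work surface, if the arm or the gripper's body presses on something with over 40 N, if the wrist force passes 120 N, or if a joint passes its speed limit or range.

## Working session

There is one attempt and no reset: what is moved stays moved. The work goes in short steps, Python scripts to look and compute and a shell command to move; the robot and the scene stay as the last step left them, time stands still between calls to the robot, and variables do not carry over. Pictures are saved under pics/ and viewed, at most 10 in all, crops included, and the job is handed in when it is done.

```bash
mkdir -p pics
cat > h.py <<'E'
import numpy as np, cv2
from cell import manip
def cloud(name):
    c=manip.calibration(name); im,d=manip.camera(name)
    K=np.array(c["intrinsics"]);k1=c["k1"];T=np.array(c["pose"])
    v,u=np.mgrid[0:400,0:640].astype(np.float32)
    D=np.array([k1,0,0,0],float)
    p=cv2.undistortPoints(np.stack([u.ravel(),v.ravel()],1)[:,None].astype(np.float64),K,D)[:,0]
    d_=d.ravel()
    P=np.stack([p[:,0]*d_,-p[:,1]*d_,-d_,np.ones_like(d_)],1)@T.T
    P=P[:,:3].reshape(400,640,3); P[d==0]=np.nan
    return im,P,T
def save(im,n): cv2.imwrite("pics/"+n,im[:,:,::-1])
E
python3 - <<'E'
from h import *
for n in("scene","top"):
    im,P,T=cloud(n); save(im,n+"1.png"); print(n,T[:3,3].round())
    np.save(n+"P.npy",P)
    for q in("spice_jar","rack","gate_panel","latch_bolt","beaker","drink_can","garlic","mandarin","candle"):
        for r in manip.cut_out(q,n)[:4]:
            X=P[r["mask"]]; X=X[~np.isnan(X[:,0])]
            if len(X): print(q,round(r["score"],2),np.round(r["position"]),np.median(X,0).round(),np.percentile(X,2,axis=0).round(),np.percentile(X,98,axis=0).round())
s=manip.read_state();print(s["eef_pos"],s["eef_rot"],s["clock"])
E
```

```text
scene [ -15. -667.  787.]
spice_jar 0.68 [330. 228.] [451. 109.  64.] [436. 101.  -2.] [479. 143. 106.]
spice_jar 0.67 [315. 204.] [452. 198.  65.] [435. 189.  -0.] [477. 281. 105.]
spice_jar 0.38 [264. 198.] [360. 322.  33.] [341. 308.  13.] [388. 347.  51.]
rack 0.56 [402. 259.] [568. -47.  43.] [ 416. -165.   -1.] [650.  69.  99.]
gate_panel 0.88 [362. 248.] [470. -13.  78.] [407. -58.  14.] [560.  60.  93.]
latch_bolt 0.43 [369. 251.] [471. -13.  78.] [409. -58.  16.] [559.  58.  93.]
beaker 0.97 [290. 175.] [449. 347.  62.] [423. 336.   8.] [485. 402.  94.]
drink_can 0.92 [258. 171.] [374. 405.  78.] [355. 396.  11.] [402. 443. 131.]
drink_can 0.64 [366. 248.] [474. -10.  76.] [407. -58.   9.] [563.  63.  93.]
garlic 0.64 [268. 198.] [361. 323.  30.] [341. 308.  -3.] [395. 380.  51.]
mandarin 0.51 [233. 181.] [301. 441.  36.] [282. 426.  14.] [325. 468.  47.]
candle 0.44 [271. 230.] [342. 219.   7.] [323. 200.   1.] [359. 239.  14.]
top [ 260.  163. 1099.]
spice_jar 0.91 [300. 212.] [453. 213. 104.] [437. 192.   2.] [479. 235. 109.]
spice_jar 0.76 [331. 210.] [452. 126. 104.] [4
[... 192 characters left out ...]
0.69 [373. 208.] [485.   8.  85.] [411. -57.  11.] [564.  73.  95.]
gate_panel 0.56 [210. 267.] [298. 446.  42.] [280. 429.  22.] [319. 472.  49.]
latch_bolt 0.56 [396. 233.] [411. -55.  84.] [400. -60.  70.] [439. -32. 105.]
latch_bolt 0.38 [373. 206.] [485.   9.  85.] [412. -55.  -0.] [562.  72.  95.]
drink_can 0.82 [221. 237.] [378. 416. 127.] [354. 399.  25.] [403. 444. 135.]
garlic 0.69 [252. 246.] [367. 334.  39.] [344. 312.  24.] [393. 361.  54.]
mandarin 0.57 [212. 269.] [298. 447.  42.] [280. 430.  27.] [320. 473.  50.]
candle 0.5 [297. 252.] [342. 221.   8.] [325. 203.   3.] [361. 238.  16.]
[215.0969258  506.17914962 404.66640379] [3.14155524e+00 1.47446569e-05 2.73980758e+00] 1.0
```

View pics/scene1.png

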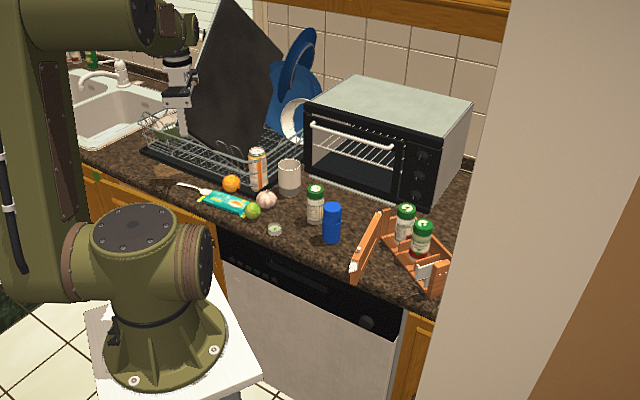

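View pics/top1.png

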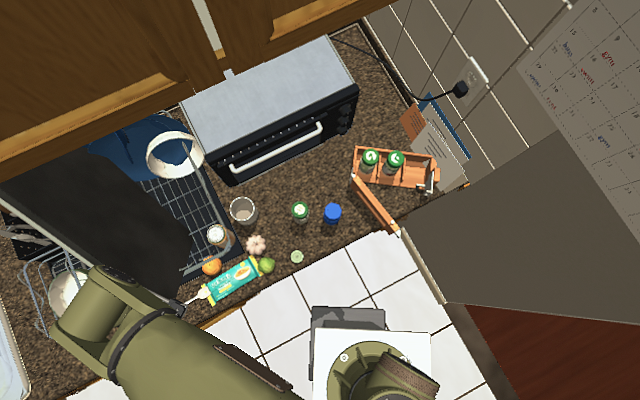

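The pictures show the wanted green-capped jar at top (300,212). The blue one beside it, at (332,212), isn't wanted. The rack is at (390,170) with jars at (369,157) and (395,158), and its gate is open from (355,178) to (398,232). Next I'll get the rack's geometry.

Run:
```python
from h import *
im,P,T=cloud("top"); 
c=im[130:250,330:460]; save(cv2.resize(c,None,fx=5,fy=5,interpolation=cv2.INTER_CUBIC)[:600],"crop1.png")
hsv=cv2.cvtColor(im,cv2.COLOR_RGB2HSV)
g=((hsv[...,0]>35)&(hsv[...,0]<90)&(hsv[...,1]>100)&(P[...,2]>90)&(P[...,2]<125)).astype(np.uint8)
n,l,s,ce=cv2.connectedComponentsWithStats(g)
for i in range(1,n):
    if s[i,4]>15:
        X=P[l==i]; print("cap",s[i,4],ce[i].round(),X.mean(0).round(1),((X.min(0)+X.max(0))/2).round(1))
# wood points near wall-top height
w=(hsv[...,0]<18)&(hsv[...,1]>90)&(P[...,0]>380)&(P[...,0]<720)&(P[...,1]<110)&(P[...,1]>-200)
for lo,hi in((52,66),(80,97)):
    m=w&(P[...,2]>lo)&(P[...,2]<hi); X=P[m][:,:2].astype(np.float32)
    print(lo,len(X),cv2.minAreaRect(X),cv2.boxPoints(cv2.minAreaRect(X)).round().tolist())
    b=np.zeros((400,640),np.uint8); b[m]=255
    save(cv2.resize(np.dstack([b]*3)[130:250,330:460],None,fx=4,fy=4),f"m{lo}.png") if 0 else None
```

```text
cap 135 [370. 158.] [609.7  28.3 110.8] [613.5  26.7 104.1]
cap 172 [396. 159.] [608.1 -42.8 110.7] [610.7 -43.3 103.8]
cap 93 [299. 210.] [458.1 213.1 104. ] [458.6 213.1  99.9]
52 357 ((569.9627075195312, -57.2008056640625), (272.208984375, 246.5780792236328), 25.041622161865234) [[394.0, -3.0], [499.0, -227.0], [745.0, -111.0], [641.0, 112.0]]
80 472 ((579.3601684570312, -74.02261352539062), (222.0299530029297, 261.2138977050781), 39.08392333984375) [[411.0, -43.0], [576.0, -245.0], [748.0, -105.0], [583.0, 97.0]]
```

View pics/crop1.png

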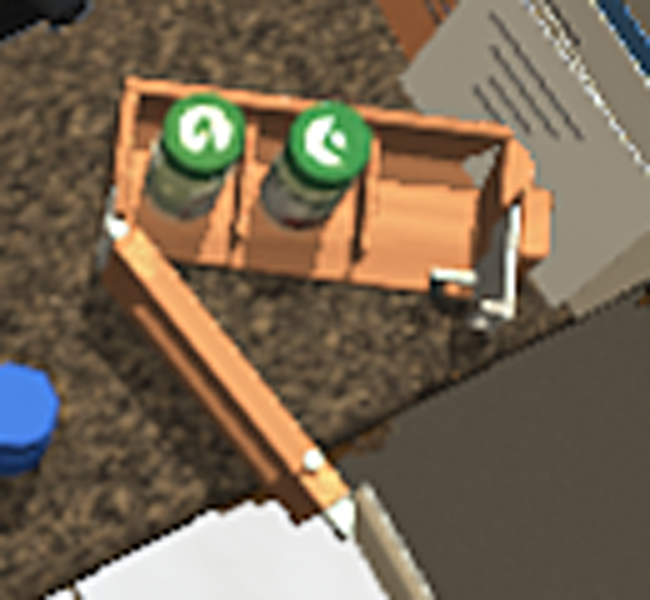

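The crop shows the empty bay at (420,230) and the strike and buffer at (480,290). The partition is at the lower right. I'll compute those edges with pixel-to-plane intersections.

```bash
cat >> h.py <<'E'
def ray(name,px,z,c=None):
    c=c or manip.calibration(name);T=np.array(c["pose"])
    p=cv2.undistortPoints(np.array(px,float)[:,None],np.array(c["intrinsics"]),np.array([c["k1"],0,0,0.]))[:,0]
    d=np.c_[p[:,0],-p[:,1],-np.ones(len(p))]@T[:3,:3].T
    return T[:3,3]+d*((z-T[2,3])/d[:,2])[:,None]
E
python3 - <<'E'
from h import *
f=lambda L:[(330+a/5-.4,130+b/5-.4) for a,b in L]
print("back top z60",ray("top",f([(130,80),(510,130)]),60).round(1).tolist())
print("hinge, tip z91",ray("top",f([(118,228),(348,505)]),91).round(1).tolist())
print("bay: floor corners z8",ray("top",f([(360,265),(385,185)]),8).round(1).tolist())
print("jar caps z106/114",ray("top",[(300,210.5)],106).round(1),ray("top",f([(204,130),(328,142)]),114).round(1).tolist())
P=np.load("topP.npy")
for u,v in((420,220),(412,230),(440,200),(460,190),(480,200),(404,236),(408,245),(425,270)): print(u,v,P[v,u].round())
S=np.load("sceneP.npy"); 
for u,v in((460,200),(500,100),(480,200),(440,310),(600,200)): print(u,v,S[v,u].round())
E
```

```text
back top z60 [[662.2, 62.4, 60.0], [641.0, -156.4, 60.0]]
hinge, tip z91 [[563.6, 70.1, 91.0], [414.6, -56.4, 91.0]]
bay: floor corners z8 [[571.8, -81.9, 8.0], [622.2, -97.0, 8.0]]
jar caps z106/114 [[455.1 211.2 106. ]] [[614.3, 26.6, 114.0], [610.2, -40.9, 114.0]]
420 220 [ 559. -281. -526.]
412 230 [ 542. -291. -705.]
440 200 [ 579. -269. -220.]
460 190 [ 569. -272.  -38.]
480 200 [ 521. -298.   40.]
404 236 [ 531. -285. -846.]
408 245 [ 485. -304. -844.]
425 270 [ 361. -381. -816.]
460 200 [888. 101.   0.]
500 100 [ 219. -482.  671.]
480 200 [ 221. -485.  593.]
440 310 [ 218. -477.  467.]
600 200 [ 259. -548.  621.]
```

```bash
python3 -m creep '{"slide":[[3.4,-4.2,0],[3.4,-4.2,0],[3.4,-4.2,0],[3.4,-4.2,0],[3.5,-4.2,0],[3.5,-4.2,0],[3.5,-4.2,0],[0,0,0]],"turn":[-0.18,-0.18,-0.18,-0.18,-0.18,-0.18,-0.18,0],"claw":[1,1,1,1,1,1,1,1]}' 20
python3 - <<'E'
from h import *
s=manip.read_state();print(s["eef_pos"],s["eef_rot"],s["joints"])
im,P,T=cloud("wrist"); save(im,"w1.png"); print(T.round(2))
for r in manip.cut_out("spice_jar","wrist")[:3]:
    X=P[r["mask"]];X=X[~np.isnan(X[:,0])];X=X[X[:,2]>101]
    print(r["score"],r["position"],X.mean(0) if len(X) else 0,(X.min(0)+X.max(0))/2 if len(X) else 0, len(X))
E
```

```text
clock: 2.05
eef_pos: [457.6, 209.8, 404.5]
eef_rot: [3.142, 0.0, 1.474]
wrist_force: [-0.9, -0.3, 0.3]
finger_gap: 94.0
finger_force: 0.0
[457.64182395 209.8431878  404.49640442] [3.14155919e+00 2.98931374e-04 1.47359257e+00] [ 3.57204949e-01  1.96274579e-01  1.65057891e+00 -2.94422930e-04
  1.29484032e+00  4.54488933e-01]
[[ 1.0000e+00  9.0000e-02  3.0000e-02  4.6506e+02]
 [-1.0000e-01  9.6000e-01  2.8000e-01  2.9048e+02]
 [-0.0000e+00 -2.8000e-01  9.6000e-01  3.8586e+02]
 [ 0.0000e+00  0.0000e+00  0.0000e+00  1.0000e+00]]
0.85 [327.9, 267.8] [460.73020139 127.73125719 107.13163881] [460.80203354 125.41926224 105.57469779] 1783
0.78 [320.8, 182.7] [460.59998599 215.62966347 107.1600618 ] [459.9506036  214.68789036 105.51151462] 2192
```

View pics/w1.png

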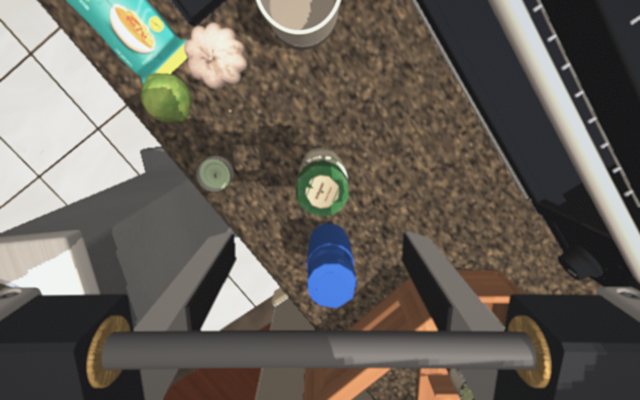

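Wrist view: the wanted cap is at (322,192) and the blue jar at (333,285). The oven is at the right, so I'll check its clearance before going down.

Run:
```python
from h import *
P=np.load("topP.npy").reshape(-1,3); P=P[(P[:,2]>130)&(P[:,2]<420)&(P[:,1]>90)&(P[:,1]<330)&(P[:,0]>480)]
for y in range(90,330,40):
    Q=P[(P[:,1]>=y)&(P[:,1]<y+40)]; print(y,len(Q),np.percentile(Q[:,0],1).round() if len(Q) else 0)
```

```text
90 897 693.0
130 1350 653.0
170 1482 624.0
210 1500 600.0
250 1515 577.0
290 1552 555.0
```

```bash
python3 -m creep '{"slide":[[0.2,0.5,-3.5],[0,0,-4],[0,0,-4],[0,0,-2],[0,0,0],[0,0,0],[0,0,0],[0,0,0]],"turn":[0,0,0,0,0,0,0,0],"claw":[1,1,1,1,0.3,0.3,0.3,0.3]}' 20
```

```text
clock: 3.15
eef_pos: [458.1, 217.3, 270.3]
eef_rot: [3.141, -0.001, 1.48]
wrist_force: [0.1, 0.7, -0.1]
finger_gap: 57.1
finger_force: 0.0
```

```bash
python3 -m creep '{"slide":[[0,0,0],[0,0,0],[0,0,0],[0,0,0]],"turn":[0,0,0,0],"claw":[0.3,0.3,0.3,0.3]}' 20
```

```text
clock: 3.65
eef_pos: [458.1, 217.2, 269.8]
eef_rot: [3.141, -0.0, 1.48]
wrist_force: [0.2, -1.1, 3.1]
finger_gap: 45.6
finger_force: 19.8
```

```bash
python3 -m creep '{"slide":[[0,0,6],[0,0,6],[0,-5.0,1],[1,-5.6,0],[1,-5.6,0],[1,-5.6,0],[1,-5.6,0],[0,-5.3,0]],"turn":[0,0,0,0,0,0,0,0],"claw":[0.3,0.3,0.3,0.3,0.3,0.3,0.3,0.3]}' 20; python3 -m creep '{"slide":[[0,0,0],[0,0,0]],"turn":[0,0],"claw":[0.3,0.3]}'
python3 - <<'E'
from h import *
im,P,T=cloud("wrist"); save(im,"w2.png"); np.save("w2P.npy",P); np.save("w2T.npy",T)
c=manip.calibration("wrist"); import pickle; pickle.dump(c,open("w2c.pkl","wb"))
for q in ("latch_bolt","rack","gate_panel"):
  for r in manip.cut_out(q,"wrist")[:2]: print(q,r["score"],r["position"])
E
```

```text
clock: 4.65
eef_pos: [498.1, -111.8, 399.3]
eef_rot: [-3.141, -0.0, 1.48]
wrist_force: [0.5, 0.2, -1.7]
finger_gap: 45.0
finger_force: 19.9
clock: 4.9
eef_pos: [498.0, -109.6, 399.3]
eef_rot: [-3.141, -0.0, 1.479]
wrist_force: [0.4, -0.3, -1.5]
finger_gap: 45.1
finger_force: 19.9
latch_bolt 0.82 [216.1, 133.7]
rack 0.66 [401.2, 131.0]
rack 0.2 [286.8, 66.6]
gate_panel 0.88 [281.4, 71.5]
```

View pics/w2.png

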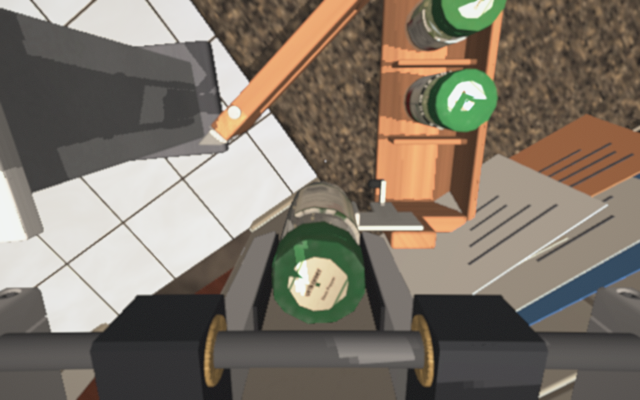

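Wrist view: the jar is held at (318,275). The empty bay spans (385–470, 145–205), the strike bar is at (390,218), and the gate tip is at (222,138).

Run:
```python
from h import *; import pickle
P=np.load("w2P.npy"); c=pickle.load(open("w2c.pkl","rb"))
for u,v in((425,170),(410,190),(400,155),(455,165),(392,140),(430,140),(462,143),(430,65),(472,120),(470,200),(430,210),(378,185),(385,218),(358,218),(420,220),(400,222),(415,242),(467,100),(234,112),(330,20),(222,135)): print((u,v),P[v,u].round(1))
m=(P[...,2]>5)&(P[...,2]<13)&(P[...,0]>540); m[:,:375]=0; m[235:]=0; m[:,490:]=0
X=P[m][:,:2].astype(np.float32); r=cv2.minAreaRect(X); print("floor",len(X),r,cv2.boxPoints(r).round(1).tolist())
m=(P[...,2]>55)&(P[...,2]<65); m[:,375+0:376]=0; m[:,:376]=0; m[240:]=0; m[:,500:]=0
X=P[m][:,:2].astype(np.float32); r=cv2.minAreaRect(X); print("walls60",len(X),r,cv2.boxPoints(r).round(1).tolist())
for a,b in ((0,30),(30,60),(60,90),(90,120),(120,150),(150,180),(180,200)):
    Q=P[a:b,376:500]; q=Q[(Q[...,2]>52)&(Q[...,2]<63)]; f=Q[(Q[...,2]>4)&(Q[...,2]<14)]
    print(a,len(q),np.percentile(q,[5,50,95],axis=0).round(1).tolist()[1:] if len(q) else 0,"floor x", np.percentile(f[:,0],[1,99]).round(1) if len(f) else 0)
for r in(manip.cut_out("gate_panel","wrist")+[None])[:1]:
    X=P[r["mask"]]; X=X[(X[:,2]>87)&(X[:,2]<95)][:,:2].astype(np.float32); print("gate",len(X),cv2.fitLine(X,cv2.DIST_HUBER,0,.01,.01).ravel(),X.min(0),X.max(0))
```

```text
(425, 170) [ 613.3 -115.2   10.7]
(410, 190) [ 596.9 -136.7    9.6]
(400, 155) [586.6 -96.2  10.9]
(455, 165) [ 643.2 -111.3   16.9]
(392, 140) [573.6 -76.   35.3]
(430, 140) [609.  -78.5  42.2]
(462, 143) [640.2 -84.4  41.4]
(430, 65) [609.1 -10.   41.2]
(472, 120) [617.6 -55.8 115.4]
(470, 200) [ 641.8 -137.3   59.9]
(430, 210) [ 609.5 -151.1   40.4]
(378, 185) [ 557.7 -120.6   36.3]
(385, 218) [ 556.7 -142.3   76.4]
(358, 218) [ 529.8 -132.8   96. ]
(420, 220) [ 590.6 -149.4   70.9]
(400, 222) [ 568.3 -143.6   86.6]
(415, 242) [ 577.6 -157.6  101.5]
(467, 100) [613.7 -41.  114.7]
(234, 112) [438.6 -33.7 106.3]
(330, 20) [518.3  25.9  92.9]
(222, 135) [422.3 -51.3  91.8]
floor 9609 ((625.6719970703125, -70.72068786621094), (241.226806640625, 123.85489654541016), 85.04664611816406) [[553.5999755859375, -185.5], [677.0, -196.1999969482422], [697.7999877929688, 44.099998474121094], [574.4000244140625, 54.79999923706055]]
walls60 3047 ((627.0682373046875, -73.19996643066406), (206.76171875, 116.1749038696289), 76.02798461914062) [[545.7000122070312, -159.5], [658.5, -187.5], [708.4000244140625, 13.100000381469727], [595.7000122070312, 41.099998474121094]]
0 208 [[653.8, 19.4, 60.3], [659.7, 37.0, 62.4]] floor x [573.  605.4]
30 505 [[653.5, 3.8, 60.2], [659.1, 13.8, 62.2]] floor x [571.2 653. ]
60 260 [[652.4, -19.3, 60.4], [657.8, -12.4, 62.4]] floor x [568.5 647.7]
90 91 [[590.0, -42.4, 57.2], [593.1, -31.4, 62.1]] floor x [565.9 595.1]
120 311 [[647.3, -77.2, 60.5], [652.6, -64.4, 62.2]] floor x [563.6 645.1]
150 356 [[645.3, -102.8, 60.5], [650.2, -90.2, 62.3]] floor x [561.3 689.5]
180 273 [[643.9, -128.6, 60.4], [669.5, -118.4, 62.2]] floor x [560.1 640. ]
gate 4276 [  0.78110176   0.6244037  478.66608     -1.7715163 ] [405.60516  -57.688553] [540.7856    39.798805]
```

Next I'll check what stands behind the rack, where the gripper body will reach.

Run:
```python
from h import *
for n in("w2P.npy","topP.npy"):
    P=np.load(n)
    for u,v in((500,200),(560,210),(590,150),(620,230),(540,290)) if n[0]=="w" else ((435,165),(445,160),(415,120),(440,130),(455,150)): print((u,v),P[v,u].round())
    Q=P.reshape(-1,3); Q=Q[(Q[:,2]>120)&(Q[:,0]>600)&(Q[:,0]<720)&(Q[:,1]<-40)&(Q[:,1]>-200)]; print(n,len(Q),Q[:,0].min() if len(Q) else 0, Q[:,2].max() if len(Q) else 0)
```

```text
(500, 200) [ 671. -140.   60.]
(560, 210) [ 696. -137.  106.]
(590, 150) [ 752. -100.   55.]
(620, 230) [ 725. -148.  130.]
(540, 290) [ 663. -188.  141.]
w2P.npy 8437 601.2599493505243 169.19351823721314
(435, 165) [nan nan nan]
(445, 160) [ 617. -183.   93.]
(415, 120) [ 747. -109.   63.]
(440, 130) [ 696. -163.  116.]
(455, 150) [ 636. -200.  123.]
topP.npy 4535 602.8596021332664 642.0692169376978
```

```bash
python3 -m creep '{"slide":[[3.5,0,0],[3.5,0,0],[3.4,-0.2,0],[0,0,0],[0,0,0]],"turn":[0,0,0,0,0],"claw":[0.3,0.3,0.3,0.3,0.3]}'
```

```text
clock: 5.78
eef_pos: [601.8, -111.4, 399.4]
eef_rot: [-3.141, -0.0, 1.48]
wrist_force: [0.7, -0.1, -1.3]
finger_gap: 45.2
finger_force: 19.9
```

Run:
```python
from h import *
for n in("w2P.npy","topP.npy","sceneP.npy"):
    Q=np.load(n).reshape(-1,3); 
    for z0,b in((100,(505,700,-160,-65)),(70,(555,655,-130,-98))):
        q=Q[(Q[:,2]>z0)&(Q[:,0]>b[0])&(Q[:,0]<b[1])&(Q[:,1]>b[2])&(Q[:,1]<b[3])&(Q[:,2]<380)]
        print(n,b,len(q),np.percentile(q[:,2],[50,95,100]).round() if len(q) else 0, q[q[:,2].argmax()].round() if len(q) else 0)
```

```text
w2P.npy (505, 700, -160, -65) 32725 [313. 323. 325.] [528. -78. 325.]
w2P.npy (555, 655, -130, -98) 1828 [308. 315. 317.] [ 570. -100.  317.]
topP.npy (505, 700, -160, -65) 112 [109. 123. 126.] [ 682. -152.  126.]
topP.npy (555, 655, -130, -98) 0 0 0
sceneP.npy (505, 700, -160, -65) 29 [101. 109. 114.] [607. -66. 114.]
sceneP.npy (555, 655, -130, -98) 0 0 0
```

```bash
python3 -m creep '{"slide":[[0,-0.15,-3],[0,0,-3],[0,0,-3],[0,0,-2],[0,0,-0.6],[0,0,0]],"turn":[0,0,0,0,0,0],"claw":[0.3,0.3,0.3,0.3,0.3,0.3]}'; python3 -m creep '{"slide":[[0,0,-0.3],[0,0,0]],"turn":[0,0],"claw":[0.3,0.3]}'
python3 - <<'E'
from h import *
im,P,T=cloud("top"); im2,P2,T2=cloud("wrist")
a=cv2.resize(im[130:220,340:460],None,fx=4,fy=4,interpolation=cv2.INTER_CUBIC); b=im2[0:360,100:]
b=im2[:,140:460]; a=cv2.copyMakeBorder(a,0,40,0,0,0); save(np.hstack([a,b]),"c3.png")
E
```

```text
clock: 6.52
eef_pos: [601.9, -113.3, 284.3]
eef_rot: [3.141, 0.0, 1.48]
wrist_force: [0.8, 0.1, 0.4]
finger_gap: 45.2
finger_force: 19.9
clock: 6.78
eef_pos: [602.1, -113.3, 281.1]
eef_rot: [3.141, 0.0, 1.48]
wrist_force: [0.4, -0.8, -0.3]
finger_gap: 45.1
finger_force: 19.9
```

View pics/c3.png

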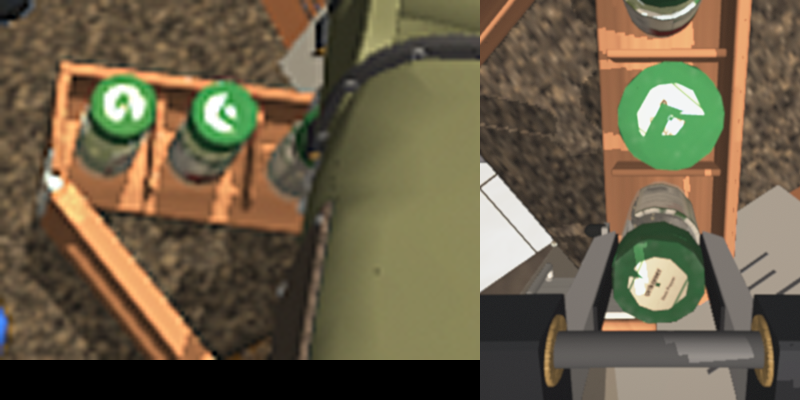

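The held jar is between the divider and the end wall, with its cap at (660,275) in the right half. I'll lower it to contact.

```bash
python3 -m creep '{"slide":[[0,0,-0.2],[0,0,0]],"turn":[0,0],"claw":[0.3,0.3]}'; python3 -m creep '{"slide":[[0,0,-0.1],[0,0,0]],"turn":[0,0],"claw":[0.3,0.3]}'
```

```text
clock: 7.12
eef_pos: [602.1, -113.3, 278.5]
eef_rot: [-3.141, -0.0, 1.48]
wrist_force: [0.2, -0.3, -1.6]
finger_gap: 45.2
finger_force: 19.9
clock: 7.38
eef_pos: [602.1, -113.3, 277.6]
eef_rot: [3.142, -0.0, 1.48]
wrist_force: [0.1, 0.5, -1.3]
finger_gap: 45.4
finger_force: 19.9
```

```bash
python3 -m creep '{"slide":[[0,0,-0.1],[0,0,0]],"turn":[0,0],"claw":[0.3,0.3]}'; python3 -m creep '{"slide":[[0,0,-0.1],[0,0,0]],"turn":[0,0],"claw":[0.3,0.3]}'
```

```text
clock: 7.62
eef_pos: [602.2, -113.3, 277.3]
eef_rot: [3.141, 0.0, 1.48]
wrist_force: [-1.4, 0.1, 6.1]
finger_gap: 45.2
finger_force: 19.9
clock: 7.88
eef_pos: [602.4, -113.2, 277.0]
eef_rot: [3.139, 0.0, 1.48]
wrist_force: [-0.6, 1.6, 9.2]
finger_gap: 45.1
finger_force: 20.0
```

Seated. I'll open slightly, then lift straight up.

```bash
python3 -m creep '{"slide":[[0,0,0.1],[0,0,0],[0,0,0],[0,0,0]],"turn":[0,0,0,0],"claw":[0.72,0.72,0.72,0.72]}'; python3 -m creep '{"slide":[[0,0,2],[0,0,3],[0,0,4],[0,0,4],[0,0,0]],"turn":[0,0,0,0,0],"claw":[0.72,0.72,0.72,0.72,0.72]}'
python3 - <<'E'
from h import *
im,P,T=cloud("wrist")
for r in manip.cut_out("spice_jar","wrist")[:3]:
    X=P[r["mask"]];X=X[~np.isnan(X[:,0])];X=X[X[:,2]>108]
    print(r["score"],r["position"],(X.min(0)+X.max(0))/2 if len(X) else 0, X[:,2].max() if len(X) else 0)
E
```

```text
clock: 8.38
eef_pos: [602.1, -113.3, 276.5]
eef_rot: [-3.141, -0.0, 1.48]
wrist_force: [-0.3, 0.3, 0.4]
finger_gap: 67.8
finger_force: 0.0
clock: 9.0
eef_pos: [602.1, -113.3, 409.9]
eef_rot: [3.136, 0.001, 1.48]
wrist_force: [0.3, 0.2, -0.3]
finger_gap: 67.3
finger_force: 0.0
0.74 [316.5, 193.2] [ 602.41053513 -114.12302121  113.06401451] 118.09779634591052
```

The jar stands at (602,-114) with its top at about 114, so it's released and upright. Now I'll move to the gate's outer side with the fingers closed.

```bash
python3 -m creep '{"slide":[[-4.2,2.3,0],[-4.2,2.3,0],[-4.2,2.3,0],[-4.2,2.3,0],[-4.1,2.4,0],[0,0,-3],[0,0,-3],[0,0,0]],"turn":[-0.16,-0.16,-0.16,-0.16,-0.16,0,0,0],"claw":[0,0,0,0,0,0,0,0]}' 20
python3 - <<'E'
from h import *
im,P,T=cloud("top"); im2,P2,T2=cloud("wrist"); np.save("w4.npy",P2)
for n,Q in(("wrist",P2),("top",P)):
  for r in manip.cut_out("gate_panel",n)[:1]:
    X=Q[r["mask"]]; X=X[(X[:,2]>87)&(X[:,2]<95)][:,:2].astype(np.float32); l=cv2.fitLine(X,cv2.DIST_HUBER,0,.01,.01).ravel(); t=(X-l[2:])@l[:2]; n_=(X-l[2:])@np.array([-l[1],l[0]])
    print(n,r["score"],len(X),l.round(3),"ends",(l[2:]+t.min()*l[:2]).round(),(l[2:]+t.max()*l[:2]).round(),"across",np.percentile(n_,[2,98]).round(1))
save(im2,"w4.png"); print(manip.read_state()["joints"])
E
```

```text
clock: 10.1
eef_pos: [392.6, 2.7, 344.6]
eef_rot: [-3.138, 0.004, 0.68]
wrist_force: [0.2, -0.2, 0.5]
finger_gap: 0.5
finger_force: 0.0
wrist 0.82 6205 [  0.782   0.624 482.729   4.207] ends [408. -55.] [534.  45.] across [-9.2  8.1]
top 0.71 187 [  0.801   0.599 526.68   40.772] ends [489.  12.] [564.  69.] across [-9.4  8.1]
[-8.64871021e-02  8.16227576e-03  1.99983091e+00 -5.14104256e-06
  1.13263740e+00  8.04578500e-01]
```

View pics/w4.png

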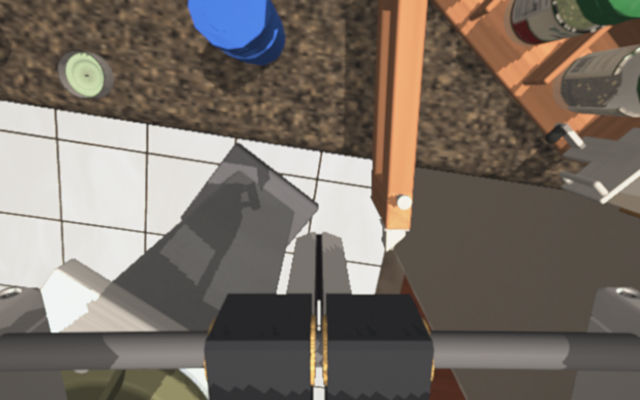

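The view shows the closed fingers at (318,270), left of the gate's free end at (400,225), aligned with the rail. I'll go down and approach.

```bash
python3 -m creep '{"slide":[[0,0,-3],[0,0,-3],[0,0,-3],[0,0,-0.4],[0.6,-0.8,0],[0.6,-0.8,0],[0.3,-0.4,0],[0,0,0]],"turn":[0,0,0,0,0,0,0,0],"claw":[0,0,0,0,0,0,0,0]}'
```

```text
clock: 11.3
eef_pos: [408.3, -17.7, 252.9]
eef_rot: [3.141, -0.0, 0.679]
wrist_force: [-0.5, -0.6, -0.3]
finger_gap: 0.4
finger_force: 0.0
```

Run:
```python
import numpy as np
h=np.array([563,68.5])
p0=np.array([408.3,-17.7]);
for a in np.r_[.897,np.arange(.857,.0,-.05)]:
    p=h+174*np.array([-np.sin(a),-np.cos(a)])+21.5*np.array([-np.cos(a),np.sin(a)])
    print(round(a,3),p.round(1),((p-p0)/10).round(2)); p0=p
```

```text
0.897 [413.6 -23.3] [ 0.53 -0.56]
0.857 [417.4 -29.2] [ 0.38 -0.59]
0.807 [422.5 -36.3] [ 0.51 -0.72]
0.757 [427.9 -43.2] [ 0.54 -0.69]
0.707 [433.6 -49.8] [ 0.58 -0.66]
0.657 [439.7 -56.1] [ 0.61 -0.63]
0.607 [446.1 -62.2] [ 0.64 -0.6 ]
0.557 [452.8 -67.8] [ 0.67 -0.57]
0.507 [459.7 -73.2] [ 0.7  -0.53]
0.457 [466.9 -78.2] [ 0.72 -0.5 ]
0.407 [474.4 -82.8] [ 0.74 -0.46]
0.357 [482. -87.] [ 0.77 -0.42]
0.307 [489.9 -90.9] [ 0.79 -0.39]
0.257 [498.  -94.3] [ 0.81 -0.35]
0.207 [506.2 -97.4] [ 0.82 -0.3 ]
0.157 [ 514.6 -100. ] [ 0.84 -0.26]
0.107 [ 523.  -102.2] [ 0.85 -0.22]
0.057 [ 531.6 -104. ] [ 0.86 -0.18]
0.007 [ 540.3 -105.3] [ 0.87 -0.14]
```

```bash
python3 -m creep '{"slide":[[0.5,-0.6,0],[0.4,-0.6,0],[0.5,-0.7,0],[0.55,-0.7,0],[0.6,-0.65,0],[0.6,-0.65,0],[0.65,-0.6,0],[0.65,-0.55,0]],"turn":[0,0.04,0.05,0.05,0.05,0.05,0.05,0.05],"claw":[0,0,0,0,0,0,0,0]}'; python3 -c "
from h import *
im,P,T=cloud('wrist')
r=manip.cut_out('gate_panel','wrist')[0]
X=P[r['mask']]; X=X[(X[:,2]>87)&(X[:,2]<95)][:,:2].astype(np.float32); l=cv2.fitLine(X,cv2.DIST_HUBER,0,.01,.01).ravel(); t=(X-l[2:])@l[:2]
print(r['score'],len(X),l,'a',np.arctan2(l[0],l[1]),(l[2:]+t.min()*l[:2]),(l[2:]+t.max()*l[:2])); save(im,'w5.png')"
```

```text
clock: 12.3
eef_pos: [452.9, -68.2, 252.6]
eef_rot: [-3.141, 0.0, 1.022]
wrist_force: [0.3, -0.3, 0.2]
finger_gap: 0.4
finger_force: 0.2
0.78 12335 [  0.5419753   0.8403944 505.07654   -24.355734 ] a 0.57278585 [466.18747 -84.65768] [532.6217    18.356188]
```

```bash
python3 -m creep '{"slide":[[0.7,-0.5,0],[0.7,-0.5,0],[0.75,-0.45,0],[0.75,-0.4,0],[0.5,-0.25,0],[0.4,-0.2,0],[0.3,-0.15,0],[0,0,0]],"turn":[0.05,0.05,0.05,0.05,0.03,0.025,0.02,0],"claw":[0,0,0,0,0,0,0,0]}'; python3 -c "
from h import *
im,P,T=cloud('wrist')
r=manip.cut_out('gate_panel','wrist')[0]
X=P[r['mask']]; X=X[(X[:,2]>87)&(X[:,2]<95)][:,:2].astype(np.float32); l=cv2.fitLine(X,cv2.DIST_HUBER,0,.01,.01).ravel(); t=(X-l[2:])@l[:2]
print(r['score'],len(X),l,'a',np.arctan2(l[0],l[1]),(l[2:]+t.min()*l[:2]),(l[2:]+t.max()*l[:2])); save(im,'w6.png')"
```

```text
clock: 13.4
eef_pos: [493.6, -92.3, 252.6]
eef_rot: [-3.142, -0.0, 1.295]
wrist_force: [0.4, -0.6, 0.0]
finger_gap: 0.3
finger_force: 0.0
0.57 12363 [ 3.0350327e-01  9.5283037e-01  5.3288593e+02 -3.6255386e+01] a 0.30836722 [ 511.14117 -104.52172] [548.34875   12.289238]
```

View pics/w6.png

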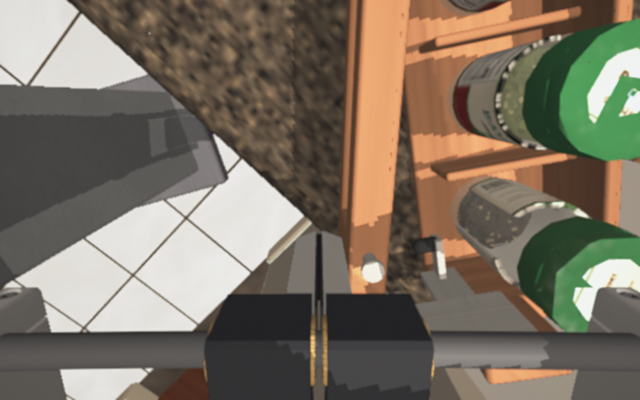

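The fingers at (318,260) rest against the gate and the jars still stand. Now small steps while watching the force.

```bash
python3 -m creep '{"slide":[[0.25,-0.1,0],[0.25,-0.1,0],[0.2,-0.1,0],[0,0,0]],"turn":[0.015,0.015,0.015,0],"claw":[0,0,0,0]}' 20; python3 -m creep '{"slide":[[0.2,-0.06,0],[0.2,-0.06,0],[0,0,0]],"turn":[0.012,0.012,0],"claw":[0,0,0]}'; python3 -m creep '{"slide":[[0.2,-0.06,0],[0.2,-0.06,0],[0,0,0]],"turn":[0.012,0.012,0],"claw":[0,0,0]}'
```

```text
clock: 14.0
eef_pos: [500.7, -95.4, 252.6]
eef_rot: [3.142, 0.0, 1.34]
wrist_force: [-0.4, -1.0, 0.3]
finger_gap: 0.6
finger_force: 0.0
clock: 14.38
eef_pos: [504.7, -96.5, 252.6]
eef_rot: [3.142, -0.0, 1.364]
wrist_force: [0.2, 0.8, 0.1]
finger_gap: 0.4
finger_force: 0.0
clock: 14.75
eef_pos: [508.7, -97.8, 252.6]
eef_rot: [3.142, 0.0, 1.388]
wrist_force: [-0.7, -0.9, 0.4]
finger_gap: 0.5
finger_force: 0.0
```

```bash
python3 -m creep '{"slide":[[0.2,-0.05,0],[0.1,-0.03,0],[0,0,0]],"turn":[0.012,0.006,0],"claw":[0,0,0]}'; python3 -m creep '{"slide":[[0.2,-0.05,0],[0.1,-0.03,0],[0,0,0]],"turn":[0.012,0.006,0],"claw":[0,0,0]}'
```

```text
clock: 15.12
eef_pos: [511.4, -98.5, 252.6]
eef_rot: [-3.14, -0.0, 1.406]
wrist_force: [-5.2, 0.1, 2.5]
finger_gap: 0.3
finger_force: 2.4
clock: 15.5
eef_pos: [514.3, -99.4, 252.6]
eef_rot: [-3.14, 0.0, 1.424]
wrist_force: [-7.2, -0.5, 3.8]
finger_gap: 0.8
finger_force: 3.1
```

```bash
python3 -m creep '{"slide":[[0.1,-0.02,0],[0.1,-0.02,0],[0,0,0]],"turn":[0.006,0.006,0],"claw":[0,0,0]}'; python3 -m creep '{"slide":[[0.1,-0.02,0],[0.1,-0.02,0],[0,0,0]],"turn":[0.006,0.006,0],"claw":[0,0,0]}'
```

```text
clock: 15.88
eef_pos: [516.3, -99.9, 252.6]
eef_rot: [-3.14, 0.0, 1.436]
wrist_force: [-8.4, -2.0, 3.7]
finger_gap: 0.8
finger_force: 3.7
clock: 16.25
eef_pos: [518.2, -100.2, 252.4]
eef_rot: [-3.139, 0.0, 1.448]
wrist_force: [-0.8, -0.1, 0.3]
finger_gap: 0.6
finger_force: 0.8
```

```bash
python3 -m creep '{"slide":[[0.1,-0.02,0],[0,0,0]],"turn":[0.006,0],"claw":[0,0]}'; python3 -m creep '{"slide":[[0.1,-0.02,0],[0,0,0]],"turn":[0.006,0],"claw":[0,0]}'
```

```text
clock: 16.5
eef_pos: [519.8, -100.3, 252.7]
eef_rot: [3.141, 0.0, 1.454]
wrist_force: [0.7, -0.3, -0.6]
finger_gap: 0.7
finger_force: 0.0
clock: 16.75
eef_pos: [520.7, -100.5, 252.7]
eef_rot: [3.141, -0.0, 1.46]
wrist_force: [0.4, 0.3, -0.1]
finger_gap: 0.5
finger_force: 0.0
```

The force dropped at about 518, so it likely snapped. I'll back off and check that the gate stays.

```bash
python3 -m creep '{"slide":[[-0.5,0.05,0],[-1.5,0.1,0],[-2,0.2,0],[-2,0.2,0],[0,0,0],[0,0,0]],"turn":[0,0,0,0,0,0],"claw":[0,0,0,0,0,0]}'; python3 -c "
from h import *
im,P,T=cloud('wrist')
r=manip.cut_out('gate_panel','wrist')[0]
X=P[r['mask']]; X=X[(X[:,2]>87)&(X[:,2]<95)][:,:2].astype(np.float32); l=cv2.fitLine(X,cv2.DIST_HUBER,0,.01,.01).ravel(); t=(X-l[2:])@l[:2]
print(r['score'],len(X),l,'a',np.arctan2(l[0],l[1]),(l[2:]+t.min()*l[:2]),(l[2:]+t.max()*l[:2])); save(im,'w7.png')"
```

```text
clock: 17.5
eef_pos: [461.1, -95.1, 252.9]
eef_rot: [3.141, 0.0, 1.46]
wrist_force: [-0.4, 0.2, -0.7]
finger_gap: 0.7
finger_force: 0.0
0.84 14511 [ 1.5055645e-01  9.8860139e-01  5.4812079e+02 -4.4701035e+01] a 0.15113112 [ 535.5146  -127.47729] [556.5058    10.357609]
```

View pics/w7.png

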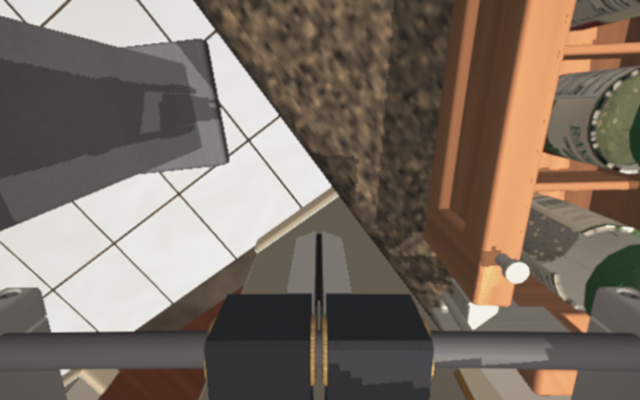

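The gate holds at about a = 0.15 with the nose at (482,315). I'll feel it once more, gently, to tell the buffer from the bolt.

```bash
python3 -m creep '{"slide":[[2,-0.2,0],[2,-0.2,0],[0.9,-0.1,0],[0.4,0,0],[0.2,0,0],[0,0,0]],"turn":[0,0,0,0,0,0],"claw":[0,0,0,0,0,0]}'; python3 -m creep '{"slide":[[0.1,-0.02,0],[0.1,-0.02,0],[0,0,0]],"turn":[0,0,0],"claw":[0,0,0]}'; python3 -m creep '{"slide":[[0.1,-0.02,0],[0.1,-0.02,0],[0,0,0]],"turn":[0,0,0],"claw":[0,0,0]}'
```

```text
clock: 18.35
eef_pos: [515.4, -100.0, 252.7]
eef_rot: [-3.141, -0.0, 1.46]
wrist_force: [0.1, -0.2, -0.8]
finger_gap: 0.8
finger_force: 0.0
clock: 18.73
eef_pos: [517.6, -100.4, 252.7]
eef_rot: [3.142, 0.0, 1.46]
wrist_force: [0.7, -0.5, 0.0]
finger_gap: 0.5
finger_force: 0.0
clock: 19.1
eef_pos: [519.6, -100.8, 252.6]
eef_rot: [-3.142, 0.0, 1.46]
wrist_force: [0.7, 0.2, -0.0]
finger_gap: 0.6
finger_force: 0.0
```

```bash
python3 -m creep '{"slide":[[0.1,-0.02,0],[0,0,0]],"turn":[0,0],"claw":[0,0]}'; python3 -m creep '{"slide":[[0.1,-0.02,0],[0,0,0]],"turn":[0,0],"claw":[0,0]}'; python3 -m creep '{"slide":[[0.1,-0.02,0],[0,0,0]],"turn":[0,0],"claw":[0,0]}'
```

```text
clock: 19.35
eef_pos: [520.6, -101.0, 252.6]
eef_rot: [-3.142, 0.0, 1.46]
wrist_force: [-0.7, 0.3, 0.1]
finger_gap: 0.6
finger_force: 0.0
clock: 19.6
eef_pos: [521.4, -101.2, 252.6]
eef_rot: [-3.141, -0.0, 1.46]
wrist_force: [-5.1, 0.5, 3.0]
finger_gap: 0.3
finger_force: 2.4
clock: 19.85
eef_pos: [522.3, -101.4, 252.5]
eef_rot: [-3.14, -0.0, 1.46]
wrist_force: [-6.0, 2.0, 3.9]
finger_gap: 0.5
finger_force: 3.7
```

```bash
python3 -m creep '{"slide":[[0.1,-0.02,0],[0,0,0]],"turn":[0,0],"claw":[0,0]}'
```

```text
clock: 20.1
eef_pos: [523.0, -101.5, 252.5]
eef_rot: [-3.139, -0.0, 1.46]
wrist_force: [-11.6, 2.2, 6.8]
finger_gap: 0.4
finger_force: 6.1
```

The force rises steeply at over 5 N/mm. That's the buffer behind the latched position. I'll withdraw and check the result.

```bash
python3 -m creep '{"slide":[[-0.1,0.02,0],[-0.3,0.05,0],[-1.5,0.1,0],[-3,0.2,0],[-3,0.2,0],[0,0,4],[0,0,5],[0,0,5]],"turn":[0,0,0,0,0,0,0,0],"claw":[0,0,0,0,0,0,0,0]}'; python3 -m creep '{"slide":[[-3,5,0],[-3,5,0],[-2,5,0],[0,5,0],[0,0,0],[0,0,0]],"turn":[0,0,0,0,0,0],"claw":[0,0,0,0,0,0]}'; python3 -c "
from h import *
im,P,T=cloud('top')
save(cv2.resize(im[120:260,270:460],None,fx=4,fy=4,interpolation=cv2.INTER_CUBIC),'t8.png')
r=manip.cut_out('gate_panel','top')[0]
X=P[r['mask']]; X=X[(X[:,2]>87)&(X[:,2]<95)][:,:2].astype(np.float32); l=cv2.fitLine(X,cv2.DIST_HUBER,0,.01,.01).ravel()
print(r['score'],len(X),l,'a',np.arctan2(l[0],l[1]))"
```

```text
clock: 21.1
eef_pos: [444.4, -95.9, 394.4]
eef_rot: [3.141, 0.0, 1.46]
wrist_force: [-0.1, 0.3, -0.3]
finger_gap: 0.6
finger_force: 0.0
clock: 21.85
eef_pos: [364.7, 103.8, 392.6]
eef_rot: [3.141, 0.0, 1.46]
wrist_force: [-1.1, 0.6, -0.3]
finger_gap: 0.4
finger_force: 0.0Traceback (most recent call last):
  File "<string>", line 5, in <module>
    r=manip.cut_out('gate_panel','top')[0]
      ~~~~~~~~~~~~~~~~~~~~~~~~~~~~~~~~~^^^
IndexError: list index out of range
```

View pics/t8.png

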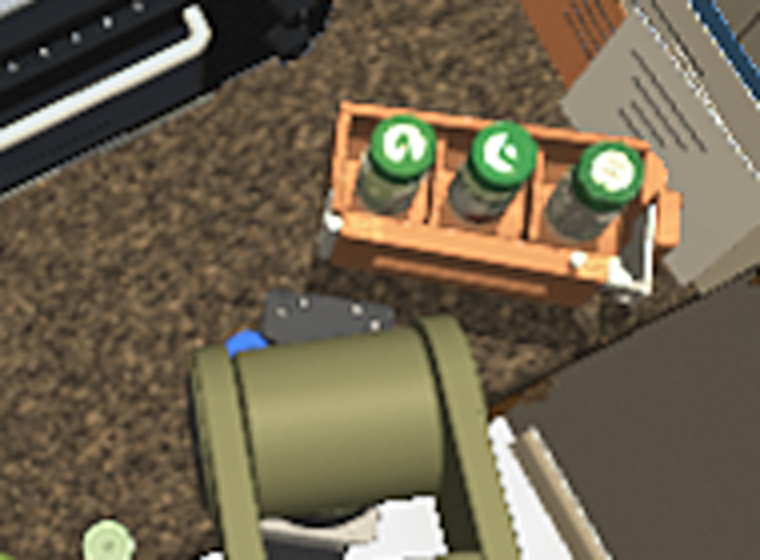

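The gate is shut behind the strike at (630,280), all three jars stand upright, and the arm is clear of everything.

```bash
python3 -c "
from cell import manip
print(manip.sign_off())"
```

```text
the job is handed in; nothing more can be done
None
```

The spice jar stands upright in the empty bay, the gate is latched shut (it stayed put when I let go, with at most about 12 N read while pressing), and the job was handed in at about 22 s; I got no verdict back.

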